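Screw a two-port wing cap tight with its ports in line, and fit the bridge tube

ROBOT

A 6-joint arm with a two-finger parallel gripper is mounted at the origin on the work surface. World frame = base frame: x ahead of the robot, y to its left, z up, the work surface at z = 0. Lengths are in m, angles in rad, forces in N, time in s.
With the tool pointing down it reaches from about 0.375 to 0.9 m from the base axis. Payload 3.1 kg.
Tool frame: the origin (TCP) lies between the finger pads; the fingertips stand 11 mm ahead of it and the grasp point (between the pads) lies 8 mm behind it; z points along the fingers, y is the line along which they close (so a half turn about z gives the same grasp; the last joint's range is limited). The gripper opens to 87 mm and grips with 3 to 60 N. Pads are 19 mm wide; open, the fingers measure 117 mm over their backs; the gripper's body (75 mm by 190 mm) begins 51 mm behind the grasp point.
Start: joints at [-1.468, 0.527, 1.433, -0, 1.181, -0.178], TCP at [0.173, -0.6, 0.234] pointing down, gripper open.
Joint ranges: [-3.08, 3.08], [-0.75, 2.2], [0.22, 2.44], [-1.43, 4.57], [0, 2.65], [-2.85, 2.85]. Speed limits (rad/s): [2.79, 2.79, 3.14, 3.14, 3.14, 3.14].

INTERFACE

Orientations are given as a unit quaternion [x, y, z, w].
In Python, from rig import robot gives the robot as it stands.
- The arm moves only by the tool move_arm, never from a script. Its argument "moves" is text: rows parted by semicolons, each of 7 numbers parted by spaces: the shift along the tool's x, y, z in units of 100 mm (1.0 is 100 mm), then the turn, a rotation vector about the tool's x, y, z in units of 90 degrees (1.0 is 90 degrees), then the opening, from 0 (shut) to 1 (fully open). A call has 1 to 12 rows; each row is the pose to reach, as a shift and turn from the pose commanded when the call began, along the tool's axes at that moment; what a row does not reach only later rows make up. A row lasts 1/10 s, in which the tool goes at most 50 mm and 8.59 degrees, less where a joint would pass 70% of its speed; a pose out of reach is approached as far as the arm can. A call with a number of a shift or a turn outside -1 to 1 is refused whole. A call with a gripper value outside its range is refused whole. The fingers move at their own pace and stop on an object; "squeeze" is the grip in N (left out, the last holds). Time passes only in rows, so rows that repeat a pose let the fingers close. It gives the time, the measured TCP pose, the force, the opening and the grip force at its end, in the units of the state.
- robot.get_obs(): the state, without advancing time (a new reading comes with each control period).
- robot.camera(name): name is "side" or "top" or "wrist"; returns a dict with "image" (400x640x3 uint8, red, green, blue), "intrinsics" (3x3 intrinsics, pixels), "extrinsics" (4x4, takes a point from world to camera coordinates). Camera axes: x right, y up, looking along -z (the intrinsics and any distortion apply to the point x, -y, -z); pixel columns grow to the right and rows downward; lengths in m; the calibration is good to about 2 mm. A picture is of the moment at which its call begins. There is no depth.
- robot.hand_in(): hands the job in; it is judged then, once.
The state is a dict: "time": time; "q": joint angles; "joint_velocities": joint speeds; "joint_torque": joint torques, N m; "position": TCP position; "tool_rot": TCP orientation; "ft_force": force on the tool from outside, world axes, zero at the start; "moment": the same for the moment, N m; "grip_width": finger opening in m; "grip_force": force on a finger pad.
Only numpy, scipy, OpenCV 4.12 (cv2) and the standard library are available. Lean on these libraries where they do the work, as an engineer would, in place of code of your own. Each camera call takes 0.05 s, during which the arm holds its last target. There are 200 camera calls.

TASK

Screw the loose two-port wing cap of the bottle in the stand clockwise until you feel it meet its seal, then on by at least an eighth and no more than about five eighths of a turn, stopping where its two ports lie in line with the row of the two bottles, either way round, and let go of it. Then take the steel bridge tube from the tube rack and set it gently, fully home, in the two facing ports, so that it joins the two bottles. Leave the other things on the bench where they are.

Things in the scene. Friction and masses are not known exactly. Their poses are not given: they have to be found in the camera images.
- stand: Fixed steel bottle stand, plate 235 x 100 x 12 mm. Two 250 ml glass bottles (70 mm across) are clamped on it in a row, 125 mm apart. Origin: on the bench under the axis of the bottle with the loose cap; x along the row to the neighbour, z up. A post between them is 100 mm high.
- neighbour (a point): Middle of the rim of the neighbour's open port, 110 mm along the stand's x, 185 mm above the bench. The neighbour's cap is like the loose one but tight, fixed and in line; its farther port is plugged.
- bottle: Glass bottle under the loose cap, fixed; origin as the stand's. The cap turns freely (about 0.04 N m, 1 N at a wing 43 mm out) till it meets the hidden seal, anywhere from 0.1 to 3.5 rad after the start; there the moment jumps to about 0.36 N m (8 N at the wing) and then hardly rises. The cap stays where it is left.
- cap: Loose white wing cap, skirt 54 mm across, 30 mm high. Origin on its axis at the skirt's lower edge, 130 to 134 mm above the bench; clockwise tightens, 4 mm down a turn. On its x axis two upright open ports, alike, 15 mm off the axis: 22 mm outside, 15 mm bore, 22 mm deep, rims 54 mm above origin. Across them, along y, two wings 8 mm thick reach 52 mm from the axis, 4 to 22 mm above origin.
- seal: Soft seal on the bottle's rim under the loose cap, out of sight and not turning; origin on the bottle's axis, 150 mm above the bench. Pressed by the turns after the cap meets it: about 12 N at an eighth of a turn, 33 N at a quarter, 93 N at a half, 130 N at five eighths; crushed at 195 N, 0.8 turn.
- span (a point): Point fixed to the stand (axes as the stand's), midway between the two facing ports when the cap is in line, at the height of their rims. The seated bridge has its origin here.
- rack: Fixed grey plastic tube rack, 170 x 76 mm, top 70 mm above the bench; origin under its centre, x along its length. The bridge's legs stand in two 16 mm holes 47.5 mm either side of the centre; four test tubes (y +26 mm) rise to 79 mm.
- bridge: Steel tube bent to an upturned U, 11 mm thick, about 80 g. Origin midway between its legs at the underside of the grey collars (22 mm across, 5 mm high) that rest on the port rims, at the start on the rack; x from leg to leg. Legs 47.5 mm either side, round ends 20 mm below the origin; the straight crossbar's centre line is 40 mm above it.
- squat_a: Wide-mouth glass jar, 60 mm across, 85 mm high, bystander; origin under its centre.
- squat_b: Small wide-mouth glass jar, 48 mm across, 60 mm high, bystander; origin under its centre.
- beaker_a: Glass beaker, 60 mm across, 70 mm high, bystander; origin under its centre.
- stopper: Black rubber stopper, 44 mm across, 30 mm high, bystander; origin under its centre.
- spatula: Thin steel lab spatula, 180 mm long, flat ends, lying on the bench, bystander.
- dish: White porcelain dish, 90 mm across, 25 mm high, bystander; origin under its centre.

How it is judged:
On the way:
1. the cap is down on its seal with its ports in line, and let go (angle between the x axis of cap and the x axis of stand, either way round below 0.1 rad and contact force between seal and bottle between 6.5 and 141 N and contact force between the fingers and cap below 0.5 N), for 0.2 s.
At the end, for the whole second after the job is handed in: Cap's port line within 0.10 rad of the row, either way round; cap pressing its seal with 6.5 to 141 N; bridge at rest in the two facing ports: origin within 4 mm sideways of the span point and at most 3 mm above it, upright within 0.06 rad, along the row within 0.07 rad; all let go (all of step 1 and horizontal distance between bridge and span below 0.004 m and z of bridge in the frame of span below 0.003 m and angle between bridge's own z axis and vertical below 0.06 rad and angle between the x axis of bridge and the x axis of stand, either way round below 0.07 rad and linear speed of bridge below 0.02 m/s and contact force between the fingers and bridge below 0.3 N); the robot touches nothing.
It fails at once if the seal is crushed: the cap presses it with more than 195 N (contact force between seal and bottle above 195 N).
It fails at once if the bridge is struck or forced against the caps or the stand (over 40 N) (contact force between bridge and stand above 40 N).
It fails at once if a piece of glassware or a tool standing by is pushed more than 30 mm away (distance of any of squat_a, squat_b, beaker_a, stopper, spatula, dish from where it was at the start of the episode above 0.03 m).
It also fails if it takes over 72 s, if anything falls off the work surface, if the arm or the gripper's body presses on something with over 40 N, if the wrist force passes 120 N, or if a joint passes its speed limit or range.

## Working session

There is one attempt and no reset: what is moved stays moved. The work goes in short steps, Python scripts to look and compute and a tool call to move; the robot and the scene stay as the last step left them, time stands still between calls to the robot, and variables do not carry over. Pictures are saved under pics/ and viewed, at most 10 in all, crops included, and the job is handed in when it is done.

Besides the shell and the picture viewer there is one more tool, called as name(argument=value, ...), one argument or row to a line, values as JSON. move_arm: Moves the arm, as the interface text tells. Shifts and turns lie within -1 to 1; 1 stands for 100 mm of shift or 90 degrees of turn. Its arguments: {"type":"object","properties":{"moves":{"type":"string"},"squeeze":{"type":"number"}},"required":["moves"]}

```bash
mkdir -p pics
cat > h.py <<'E'
import numpy as np, cv2, json
from rig import robot
def snap(n,f):
    c=robot.camera(n); cv2.imwrite(f'pics/{f}.png',c['image'][:,:,::-1]); np.savez(f'pics/{f}.npz',K=c['intrinsics'],E=c['extrinsics'],im=c['image']); return c
def load(f): 
    d=np.load(f'pics/{f}.npz'); return d['K'],d['E'],d['im']
def ray(K,E,u,v):
    d=np.linalg.inv(K)@[u,v,1]; d=np.array([d[0],-d[1],-d[2]])
    return -E[:3,:3].T@E[:3,3], E[:3,:3].T@d
def onz(K,E,u,v,z):
    o,d=ray(K,E,u,v); return o+d*(z-o[2])/d[2]
def proj(K,E,p):
    q=E[:3,:3]@p+E[:3,3]; q=K@[q[0],-q[1],-q[2]]; return q[:2]/q[2]
E
python3 - <<'E'
from h import *
for n in('top','side'):
    c=snap(n,n+'0'); print(n,c['intrinsics'].tolist(),c['extrinsics'].round(3).tolist(), [k for k in c])
print(robot.get_obs())
E
```

```text
top [[502.67017011809486, 0.0, 326.94194031512984], [0.0, 502.67017011809486, 200.23782868412536], [0.0, 0.0, 1.0]] [[0.012, -1.0, 0.008, -0.005], [0.991, 0.013, 0.131, -0.548], [-0.131, 0.007, 0.991, -1.506], [0.0, 0.0, 0.0, 1.0]] ['image', 'intrinsics', 'extrinsics']
side [[412.32976831635034, 0.0, 326.5735949095364], [0.0, 412.32976831635034, 201.42962275910259], [0.0, 0.0, 1.0]] [[-0.916, -0.401, 0.021, 0.505], [0.273, -0.584, 0.764, -0.254], [-0.294, 0.706, 0.645, -1.004], [0.0, 0.0, 0.0, 1.0]] ['image', 'intrinsics', 'extrinsics']
{'time': 0.1, 'q': array([-1.46851358e+00,  5.28361265e-01,  1.43377193e+00, -6.09623855e-05,
        1.18138249e+00, -1.78522966e-01]), 'joint_velocities': array([-0.00256005, -0.00084324, -0.00280569, -0.00121336, -0.00135404,
        0.00035934]), 'joint_torque': array([-3.04892239e-05, -4.40985632e+01, -1.77151537e+01,  6.34804065e-02,
        5.34531777e-02, -4.30133753e-05]), 'position': array([ 0.17313866, -0.59987942,  0.23267751]), 'tool_rot': array([ 9.90157619e-01,  1.39953436e-01,  8.47664216e-06, -9.61889722e-04]), 'ft_force': array([ 0.00754988, -0.64256595,  0.08231102]), 'moment': array([ 0.01546724, -0.01774471,  0.00768776]), 'grip_force': 0.0, 'grip_width': 0.08691791321293971}
```

View pics/top0.png

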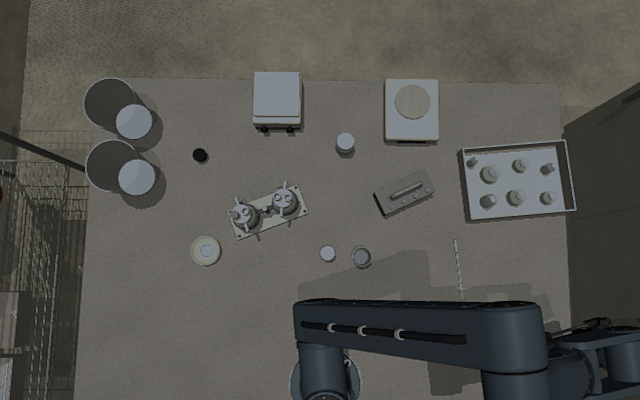

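View pics/side0.png

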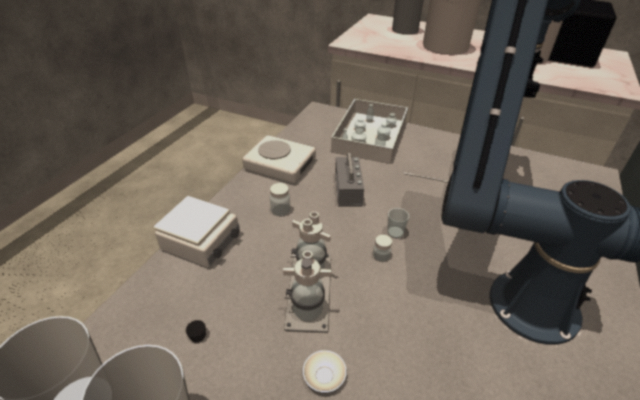

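The top view shows the stand near (268,210), with caps at (245,213) and (285,200), and the rack with the bridge at (405,192). I'll enlarge these.

Run:
```python
from h import *
t=load('top0')[2];s=load('side0')[2]
def cr(im,x,y,w,h,k): return cv2.resize(im[y:y+h,x:x+w],(w*k,h*k),interpolation=cv2.INTER_CUBIC)
a=cr(t,225,175,90,70,5);b=cr(t,367,165,70,70,5);c=cr(s,275,205,65,50,5)
c=cr(s,270,205,90,50,5); d=cr(s,325,145,70,50,5)
im=np.vstack([np.hstack([a,b]),np.hstack([c,d])]); im=cv2.convertScaleAbs(im,alpha=1.5)
cv2.imwrite('pics/m0.png',im[:,:,::-1])
```

```text
(no output)
```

View pics/m0.png

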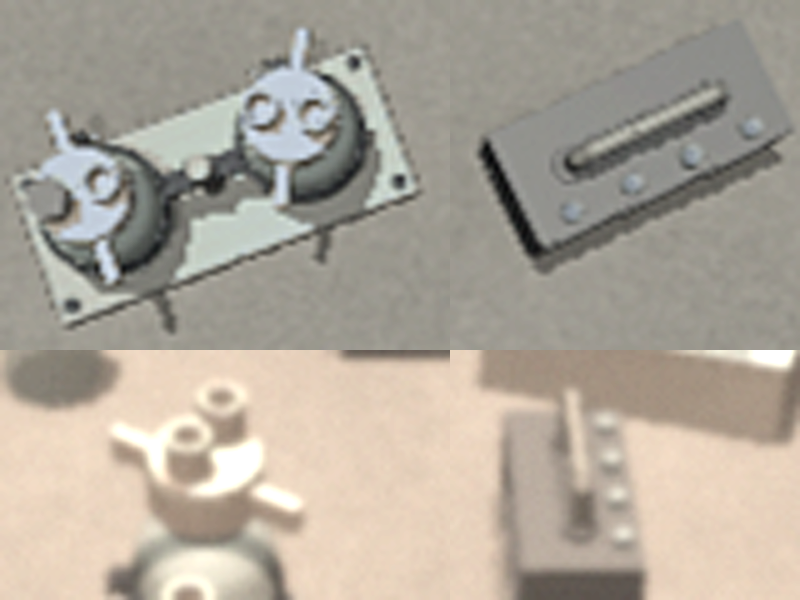

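The montage shows the loose cap as the right-hand one in the top view (ports at 263,111 and 318,116; wing tips at 301,32 and 282,202). The neighbour's open port is at (102,183), the bridge crossbar runs from (570,160) to (722,92), and the tubes are at (571,210), (631,183), (691,156) and (751,128).

Run:
```python
from h import *
K,E,_=load('top0')
def P(u,v,z,x0=225): 
    return onz(K,E,x0+(u+.5)/5-.5,175+(v+.5)/5-.5,z)
def R(u,v,z): return onz(K,E,367+(u-450+.5)/5-.5,165+(v+.5)/5-.5,z)
L=lambda p,q:(np.linalg.norm((q-p)[:2]).round(4),np.arctan2(*(q-p)[1::-1]).round(3))
a,b=P(263,111,.186),P(318,116,.186);n=P(102,183,.185);m=P(48,200,.185)
print('ports',a,b,(a+b)/2,L(a,b)); c=(a+b)/2
w1,w2=P(301,32,.154),P(282,202,.154); print('wings',w1,w2,(w1+w2)/2,L(w2,w1))
print('neigh',n,'row',L(c,n),'plug',L(m,n))
b1,b2,b3=P(354,62,.012),P(399,181,.012),P(72,305,.012);print('bolts',b1,b2,b3,L(b1,b2),L(b2,b3),(b1+b3)/2)
t=[R(*p,.079) for p in((571,210),(631,183),(691,156),(751,128))];print('tubes',t,L(t[0],t[3]),np.mean(t,0))
d1,d2=R(570,160,.11),R(722,92,.11);print('bar',d1,d2,L(d1,d2),(d1+d2)/2)
S=load('side0'); 
def SP(u,v,z,x,y,v0): return onz(*S[:2],x+(u+.5)/5-.5,y+(v-v0+.5)/5-.5,z)
print('side ports',SP(222,398,.186,270,205,350),SP(189,437,.186,270,205,350),'n',SP(190,597,.185,270,205,350))
s1,s2=SP(116,432,.153,270,205,350),SP(297,507,.153,270,205,350);print('side wings',s1,s2,(s1+s2)/2,L(s2,s1))
e1,e2=[onz(*S[:2],325+(u-450+.5)/5-.5,145+(v-350+.5)/5-.5,.1155) for u,v in((570,392),(583,490))];print('side bar',e1,e2,L(e2,e1))
```

```text
ports [0.53627862 0.14105348 0.186     ] [0.53389715 0.11057528 0.186     ] [0.53508788 0.12581438 0.186     ] (np.float64(0.0306), np.float64(-1.649))
wings [0.58633344 0.12359324 0.154     ] [0.48907293 0.13202545 0.154     ] [0.53770318 0.12780934 0.154     ] (np.float64(0.0976), np.float64(-0.086))
neigh [0.49514327 0.22882993 0.185     ] row (np.float64(0.1105), np.float64(1.941)) plug (np.float64(0.031), np.float64(-1.249))
bolts [0.59197339 0.10122141 0.012     ] [0.51753837 0.07174208 0.012     ] [0.43796816 0.27186427 0.012     ] (np.float64(0.0801), np.float64(-2.765)) (np.float64(0.2154), np.float64(1.949)) [0.51497077 0.18654284 0.012     ]
tubes [array([ 0.52614347, -0.18791922,  0.079     ]), array([ 0.54285469, -0.22384064,  0.079     ]), array([ 0.55962029, -0.25987894,  0.079     ]), array([ 0.57704637, -0.29604301,  0.079     ])] (np.float64(0.1195), np.float64(-1.131)) [ 0.5514162  -0.24192045  0.079     ]
bar [ 0.55183948 -0.18327725  0.11      ] [ 0.59338828 -0.27283331  0.11      ] (np.float64(0.0987), np.float64(-1.136)) [ 0.57261388 -0.22805528  0.11      ]
side ports [0.53901842 0.11178303 0.186     ] [0.54144355 0.14233268 0.186     ] n [0.49879339 0.23019597 0.185     ]
side wings [0.59040025 0.12219243 0.153     ] [0.49104052 0.13235671 0.153     ] [0.54072038 0.12727457 0.153     ] (np.float64(0.0999), np.float64(-0.102))
side bar [ 0.59474686 -0.26500069  0.1155    ] [ 0.55007344 -0.17134592  0.1155    ] (np.float64(0.1038), np.float64(-1.126))
```

move_arm(
  moves="1 -1 -0.7 0 0 0 1;1 -1 -0.7 0 0 0 1;1 -1 -0.7 0 0 0 1;1 -1 -0.7 0 0 0 1",
  squeeze=25,
)

```text
time: 0.5
position: [0.2437, -0.473, 0.3057]
tool_rot: [0.99, 0.142, 0.001, 0.0]
ft_force: [0.0, 0.3, 0.3]
grip_width: 0.0873
grip_force: 0.0
```

move_arm(
  moves="1 -1 0 0 0 0 1;1 -1 0 0 0 0 1;1 -1 0 0 0 0 1",
)

```text
time: 0.8
position: [0.3103, -0.3511, 0.303]
tool_rot: [0.99, 0.14, -0.0, -0.001]
ft_force: [0.5, -0.1, -1.0]
grip_width: 0.0872
grip_force: 0.0
```

move_arm(
  moves="1 -1 0 0 0 0 1;1 -1 0 0 0 0 1;1 -1 0 0 0 0 1",
)

```text
time: 1.1
position: [0.3788, -0.2273, 0.3031]
tool_rot: [0.99, 0.14, -0.0, -0.0]
ft_force: [0.8, -0.6, -0.7]
grip_width: 0.0867
grip_force: 0.0
```

move_arm(
  moves="1 -1 0 0 0 0 1;1 -1 0 0 0 0 1;1 -1 0 0 0 0 1",
)

```text
time: 1.4
position: [0.4475, -0.1035, 0.3032]
tool_rot: [0.99, 0.14, -0.0, -0.0]
ft_force: [-0.2, -0.5, -0.5]
grip_width: 0.0867
grip_force: 0.0
```

move_arm(
  moves="1 -1 0 0 0 0 1;1 -1 0 0 0 0 1;1 -1 0 0 0 0 1",
)

```text
time: 1.7
position: [0.5162, 0.0204, 0.303]
tool_rot: [0.99, 0.14, -0.0, 0.0]
ft_force: [0.2, -0.4, -0.3]
grip_width: 0.087
grip_force: 0.0
```

move_arm(
  moves="0.52 -0.97 0 0 0 -0.2 1;0.52 -0.97 0 0 0 -0.4 1;0.52 -0.97 0 0 0 -0.6 1;0.52 -0.97 0 0 0 -0.9 1;0.52 -0.97 0 0 0 -0.9 1;0.52 -0.97 0 0 0 -0.9 1;0.52 -0.97 0 0 0 -0.9 1;0.52 -0.97 0 0 0 -0.9 1;0.52 -0.97 0 0 0 -0.9 1;0.52 -0.97 0 0 0 -0.9 1;0.52 -0.97 0 0 0 -0.9 1",
)

```text
time: 2.8
position: [0.5384, 0.1256, 0.3028]
tool_rot: [0.662, 0.749, -0.0, -0.0]
ft_force: [0.2, 0.0, -0.4]
grip_width: 0.0871
grip_force: 0.0
```

move_arm(
  moves="0 0 0 0 0 -0.2 1;0 0 0 0 0 -0.4 1;0 0 0 0 0 -0.863 1;0 0 0 0 0 -0.863 1;0 0 0 0 0 -0.863 1;0 0 0 0 0 -0.863 1;0 0 0 0 0 -0.863 1;0 0 0 0 0 -0.863 1;0 0 0 0 0 -0.863 1;0 0 0 0 0 -0.863 1;0 0 0 0 0 -0.863 1",
)

```text
time: 3.9
position: [0.5382, 0.1259, 0.3032]
tool_rot: [0.048, 0.999, -0.0, -0.0]
ft_force: [0.7, -1.0, 0.0]
grip_width: 0.0872
grip_force: 0.0
```

Run:
```python
from h import *
c=snap('wrist','w1'); print(c['extrinsics'].round(3).tolist()); print(robot.get_obs()['q'])
```

```text
[[0.095, 0.995, 0.0, -0.176], [-0.961, 0.092, -0.259, 0.556], [-0.258, 0.024, 0.966, -0.322], [0.0, 0.0, 0.0, 1.0]]
[ 2.77051786e-02  3.53202021e-01  1.52758987e+00 -3.71231689e-05
  1.26116647e+00 -1.44818736e+00]
```

View pics/w1.png

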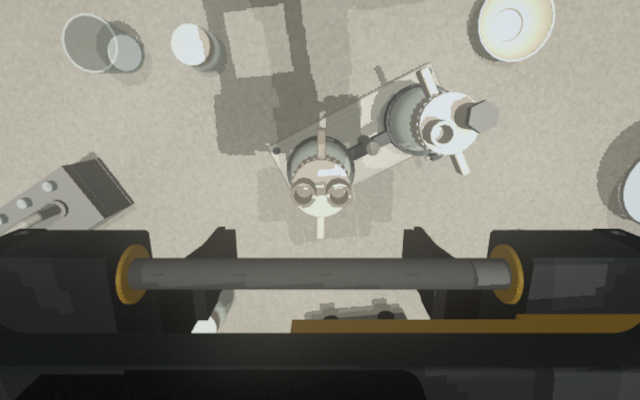

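The wrist view shows the loose ports at (304,192) and (338,192), its wing tips at (321,118) and (320,235), and the neighbour's port at (441,132).

Run:
```python
from h import *
K,E,im=load('w1')
g=cv2.cvtColor(im,cv2.COLOR_RGB2GRAY)
o=np.hstack([cv2.resize(g[y-27:y+27,x-27:x+27],(378,378),interpolation=cv2.INTER_CUBIC) for x,y in((321,192),(441,132))])
cv2.imwrite('pics/w1c.png',o)
f=lambda u,v,z:onz(K,E,u,v,z).round(4)
a,b,n=f(304,192,.186),f(338,192,.186),f(441,132,.185)
print(a,b,(a+b)/2,n); L=lambda p,q:(np.linalg.norm((q-p)[:2]).round(4),np.arctan2(*(q-p)[1::-1]).round(3))
print(L(a,b),L((a+b)/2,n)); w=f(321.5,120,.153),f(320,235,.153);print(w,L(w[1],w[0]))
```

```text
[0.5353 0.1124 0.186 ] [0.538  0.1406 0.186 ] [0.53665 0.1265  0.186  ] [0.4969 0.2262 0.185 ]
(np.float64(0.0283), np.float64(1.475)) (np.float64(0.1073), np.float64(1.95))
(array([0.4798, 0.1325, 0.153 ]), array([0.5876, 0.1209, 0.153 ])) (np.float64(0.1084), np.float64(3.034))
```

View pics/w1c.png

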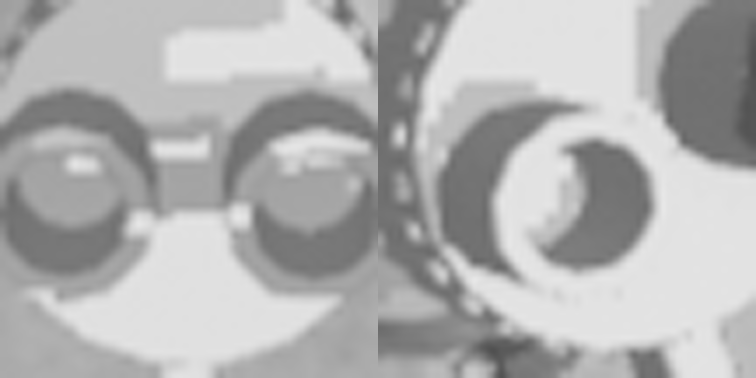

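move_arm(
  moves="0.01 0 0.4 0 0 0 1;0.01 0 0.8 0 0 0 1;0.01 0 1 0 0 0 1;0.01 0 1 0 0 0 1",
)

```text
time: 4.35
position: [0.5348, 0.126, 0.2004]
tool_rot: [0.047, 0.999, -0.0, -0.004]
ft_force: [-0.5, 0.0, -0.5]
grip_width: 0.0872
grip_force: 0.0
```

move_arm(
  moves="0 0 0.15 0 0 0 1;0 0 0.3 0 0 0 1;0 0 0.42 0 0 0 1;0 0 0.42 0 0 0 1;0 0 0.42 0 0 0 0.75;0 0 0.42 0 0 0 0.65;0 0 0.42 0 0 0 0.6;0 0 0.42 0 0 0 0.5;0 0 0.42 0 0 0 0.5;0 0 0.42 0 0 0 0.5",
)

```text
time: 5.35
position: [0.5375, 0.1271, 0.162]
tool_rot: [0.046, 0.999, 0.001, 0.0]
ft_force: [0.6, 3.4, 2.7]
grip_width: 0.0532
grip_force: 25.0
```

```bash
python3 -c "
from rig import robot
print(robot.get_obs())"
```

```text
{'time': 5.35, 'q': array([ 0.02884562,  0.52643592,  1.68712991,  0.00216339,  0.92694087,
       -1.45120202]), 'joint_velocities': array([ 0.00262012,  0.00303751, -0.00111112, -0.00529333, -0.00095285,
       -0.00019519]), 'joint_torque': array([-2.10545070e+00, -3.86352324e+01, -1.30216706e+01, -8.57581906e-01,
        7.26007484e-02,  2.29711906e-02]), 'position': array([0.53746118, 0.1270636 , 0.16200464]), 'tool_rot': array([4.60069277e-02, 9.98940598e-01, 9.03358190e-04, 4.77302489e-04]), 'ft_force': array([0.59005077, 3.43270469, 2.68462467]), 'moment': array([ 0.7472548 , -0.09802726, -0.03903067]), 'grip_force': 25.000490248203278, 'grip_width': 0.05322813255044581}
```

move_arm(
  moves="0 0.01 0 0 0 0 0.5;0 0.01 0 0 0 0.08 0.5;0 0.01 0 0 0 0.16 0.5;0 0.01 0 0 0 0.24 0.5;0 0.01 0.003 0 0 0.3 0.5;0 0.01 0.003 0 0 0.3 0.5",
  squeeze=40,
)

```text
time: 5.95
position: [0.5377, 0.1277, 0.1617]
tool_rot: [0.278, 0.961, 0.001, 0.0]
ft_force: [0.3, 4.5, 2.5]
grip_width: 0.0528
grip_force: 40.0
```

```bash
cat > o.py <<'E'
import numpy as np
from rig import robot
o=robot.get_obs(); r=o['tool_rot']; print(o['time'],'psi',2*np.arctan2(r[1],r[0]),'q6',o['q'][5],'p',o['position'].round(4),'F',o['ft_force'].round(1),'M',o['moment'].round(3),'t6',o['joint_torque'][5].round(3),o['grip_width'])
E
python3 o.py
```

```text
5.95 psi 2.578755605897222 q6 -0.9780385133792121 p [0.5377 0.1277 0.1617] F [0.3 4.5 2.5] M [ 0.717 -0.108 -0.021] t6 0.329 0.05280428227210541
```

move_arm(
  moves="0 0 0 0 0 0.08 0.5;0 0 0 0 0 0.16 0.5;0 0 0 0 0 0.24 0.5;0 0 0.003 0 0 0.3 0.5;0 0 0.003 0 0 0.3 0.5",
)

```text
time: 6.45
position: [0.5381, 0.1281, 0.1614]
tool_rot: [0.494, 0.869, 0.001, 0.001]
ft_force: [1.1, 5.2, 2.0]
grip_width: 0.0529
grip_force: 40.0
```

```bash
python3 o.py
```

```text
6.45 psi 2.1078383162165006 q6 -0.5074908758485989 p [0.5381 0.1281 0.1614] F [1.1 5.2 2. ] M [ 0.894 -0.225 -0.062] t6 0.27 0.05292769055485364
```

move_arm(
  moves="0 0 0 0 0 0.08 0.5;0 0 0 0 0 0.16 0.5;0 0 0 0 0 0.24 0.5;0 0 0.003 0 0 0.3 0.5;0 0 0.003 0 0 0.3 0.5",
)

```text
time: 6.95
position: [0.5387, 0.1284, 0.1611]
tool_rot: [0.684, 0.73, 0.002, 0.0]
ft_force: [2.1, 5.6, 1.9]
grip_width: 0.0531
grip_force: 40.0
```

```bash
python3 o.py
```

```text
6.95 psi 1.6363913760200128 q6 -0.03624759061347876 p [0.5387 0.1284 0.1611] F [2.1 5.6 1.9] M [ 1.012 -0.386 -0.009] t6 0.269 0.05309454706840874
```

move_arm(
  moves="0 0 0 0 0 0.08 0.5;0 0 0 0 0 0.16 0.5;0 0 0 0 0 0.24 0.5;0 0 0.003 0 0 0.3 0.5;0 0 0.003 0 0 0.3 0.5",
)

```text
time: 7.45
position: [0.5393, 0.1283, 0.1608]
tool_rot: [0.835, 0.55, 0.003, 0.0]
ft_force: [1.8, 5.7, 1.2]
grip_width: 0.0529
grip_force: 40.0
```

```bash
python3 o.py
```

```text
7.45 psi 1.1649755688138421 q6 0.4349860144617224 p [0.5393 0.1283 0.1608] F [1.8 5.7 1.2] M [ 1.026 -0.458  0.014] t6 0.267 0.05292432847497781
```

move_arm(
  moves="0 0 0 0 0 0.08 0.5;0 0 0 0 0 0.16 0.5;0 0 0 0 0 0.24 0.5;0 0 0.003 0 0 0.3 0.5;0 0 0.003 0 0 0.3 0.5",
)

```text
time: 7.95
position: [0.5399, 0.1279, 0.1605]
tool_rot: [0.94, 0.34, 0.003, 0.0]
ft_force: [3.8, 3.8, 0.1]
grip_width: 0.0529
grip_force: 40.0
```

```bash
python3 o.py
```

```text
7.95 psi 0.6938743886118981 q6 0.9062596073972321 p [0.5399 0.1279 0.1605] F [3.8 3.8 0.1] M [ 0.812 -0.546 -0.041] t6 0.265 0.052912199900012384
```

move_arm(
  moves="0 0 0 0 0 0.08 0.5;0 0 0 0 0 0.16 0.5;0 0 0 0 0 0.2 0.5;0 0 0.002 0 0 0.2 0.5",
)

```text
time: 8.35
position: [0.5401, 0.1276, 0.1603]
tool_rot: [0.982, 0.189, 0.003, 0.0]
ft_force: [3.2, 3.6, 1.3]
grip_width: 0.0531
grip_force: 40.0
```

```bash
python3 o.py; python3 -c "
from h import *
snap('wrist','w2');snap('top','t2')"
```

```text
8.35 psi 0.3803920038896162 q6 1.2198788060551418 p [0.5401 0.1276 0.1603] F [3.2 3.6 1.3] M [ 0.679 -0.601 -0.021] t6 0.166 0.05307358490378269
```

View pics/w2.png

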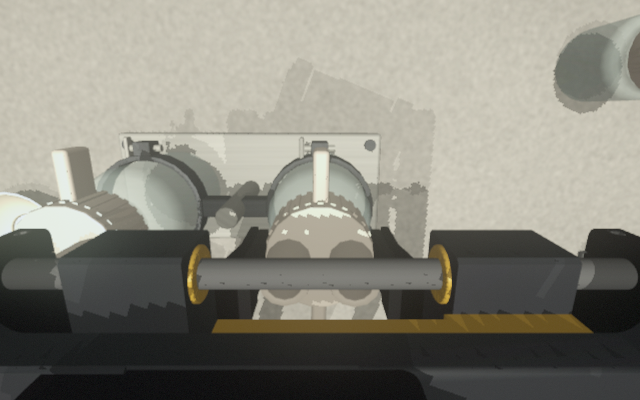

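move_arm(
  moves="0 0 0 0 0 0 1;0 0 0 0 0 0 1;0 0 0 0 0 0 1;0 0 -0.15 0 0 0 1;0 0 -0.3 0 0 0 1;0 0 -0.3 0 0 0 1",
)

```text
time: 9.05
position: [0.5382, 0.127, 0.1913]
tool_rot: [0.982, 0.189, 0.002, 0.0]
ft_force: [-0.2, 0.4, 0.3]
grip_width: 0.0859
grip_force: 0.0
```

move_arm(
  moves="0 0 0 0 0 -0.4 1;0 0 0 0 0 -0.4 1;0 0 0 0 0 -0.4 1;0 0 0 0 0 -0.4 1;0 0 0 0 0 -1 1;0 0 0 0 0 -1 1;0 0 0 0 0 -1 1;0 0 0 0 0 -1 1;0 0 0 0 0 -1 1;0 0 0 0 0 -1 1;0 0 0 0 0 -1 1;0 0 0 0 0 -1 1",
)

```text
time: 10.25
position: [0.5365, 0.127, 0.1889]
tool_rot: [0.561, 0.828, -0.001, -0.001]
ft_force: [-0.8, -0.0, 0.1]
grip_width: 0.0871
grip_force: 0.0
```

move_arm(
  moves="0 0 0 0 0 -1 1;0 0 0 0 0 -1 1;0 0 0 0 0 -1 1;0 0 0 0 0 -1 1;0 0 0 0 0 -1 1;0 0 0 0 0 -1 1;0 0 0 0 0 -1 1;0 0 0 0 0 -1 1;0 0 0 0 0 -1 1;0 0 0 0 0 -1 1;0 0 0 0 0 -1 1;0 0 0 0 0 -1 1",
)

```text
time: 11.45
position: [0.5369, 0.1271, 0.1893]
tool_rot: [-0.188, 0.982, -0.0, -0.001]
ft_force: [-0.3, 0.5, 0.2]
grip_width: 0.0867
grip_force: 0.0
```

```bash
python3 o.py
python3 - <<'E'
from h import *
snap('wrist','w3');K,E,t=load('w3')
a=cv2.resize(t[60:260,180:520],(680,400),interpolation=cv2.INTER_CUBIC)
cv2.imwrite('pics/w3c.png',a[:,:,::-1])
E
```

```text
11.45 psi 3.519866139588802 q6 -1.9190525581113862 p [0.5369 0.1271 0.1893] F [-0.3  0.5  0.2] M [ 0.178 -0.124  0.039] t6 -0.275 0.08666527529829333
```

View pics/w3c.png

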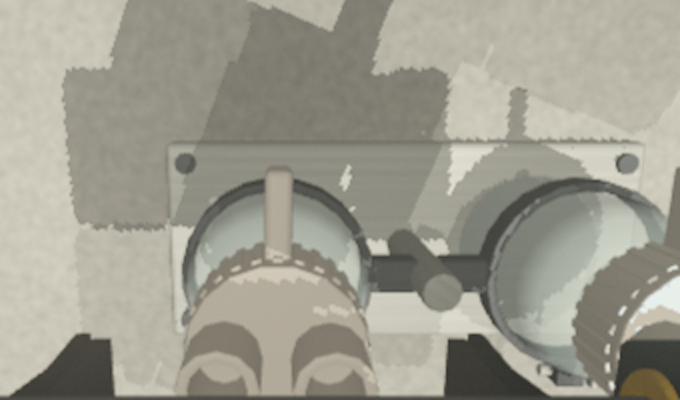

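move_arm(
  moves="-0.015 0 0.15 0 0 0 1;-0.015 0 0.3 0 0 0 1;-0.015 0 0.3 0 0 0 1;-0.015 0 0.3 0 0 0 0.75;-0.015 0 0.3 0 0 0 0.65;-0.015 0 0.3 0 0 0 0.6;-0.015 0 0.3 0 0 0 0.5;-0.015 0 0.3 0 0 0 0.5;-0.015 0 0.3 0 0 0 0.5",
)

```text
time: 12.4
position: [0.539, 0.1273, 0.1603]
tool_rot: [-0.189, 0.982, -0.001, 0.0]
ft_force: [0.0, -1.2, 1.7]
grip_width: 0.0531
grip_force: 40.0
```

```bash
python3 o.py
```

```text
12.4 psi 3.521551148053503 q6 -1.9194517203696142 p [0.539  0.1273 0.1603] F [ 0.  -1.2  1.7] M [-0.154 -0.139 -0.021] t6 -0.015 0.05308332094251023
```

move_arm(
  moves="0 0 0 0 0 0.08 0.5;0 0 0 0 0 0.16 0.5;0 0 0 0 0 0.24 0.5;0 0 0.003 0 0 0.3 0.5;0 0 0.003 0 0 0.3 0.5",
)

```text
time: 12.9
position: [0.5394, 0.1272, 0.1601]
tool_rot: [0.045, 0.999, -0.001, 0.001]
ft_force: [0.0, -2.5, 1.9]
grip_width: 0.0529
grip_force: 40.0
```

```bash
python3 o.py
```

```text
12.9 psi 3.0513449543274387 q6 -1.449079798899513 p [0.5394 0.1272 0.1601] F [ 0.  -2.5  1.9] M [-0.374 -0.262  0.276] t6 0.575 0.05286738876749507
```

move_arm(
  moves="0 0 0 0 0 0.08 0.5;0 0 0 0 0 0.16 0.5;0 0 0 0 0 0.24 0.5;0 0 0.003 0 0 0.3 0.5;0 0 0.003 0 0 0.3 0.5",
)

```text
time: 13.4
position: [0.5393, 0.127, 0.1598]
tool_rot: [0.276, 0.961, -0.0, 0.001]
ft_force: [0.8, -4.3, 1.8]
grip_width: 0.053
grip_force: 40.0
```

```bash
python3 o.py
```

```text
13.4 psi 2.581693347612804 q6 -0.9794169351243178 p [0.5393 0.127  0.1598] F [ 0.8 -4.3  1.8] M [-0.51  -0.288  0.244] t6 0.575 0.052954580109142085
```

move_arm(
  moves="0 0 0 0 0 0.08 0.5;0 0 0 0 0 0.16 0.5;0 0 0 0 0 0.24 0.5;0 0 0.003 0 0 0.32 0.5;0 0 0.003 0 0 0.4 0.5;0 0 0.004 0 0 0.48 0.5;0 0 0.004 0 0 0.56 0.5;0 0 0.005 0 0 0.64 0.5;0 0 0.006 0 0 0.7 0.5;0 0 0.006 0 0 0.7 0.5",
  squeeze=50,
)

```text
time: 14.4
position: [0.539, 0.1268, 0.159]
tool_rot: [0.737, 0.676, -0.0, 0.001]
ft_force: [0.3, -6.3, 3.4]
grip_width: 0.0528
grip_force: 50.0
```

```bash
python3 o.py
```

```text
14.4 psi 1.4834738543566368 q6 0.11904930417083598 p [0.539  0.1268 0.159 ] F [ 0.3 -6.3  3.4] M [-0.926 -0.171  0.282] t6 0.581 0.05281097238240427
```

move_arm(
  moves="0 0 0 0 0 0.08 0.5;0 0 0 0 0 0.16 0.5;0 0 0 0 0 0.24 0.5;0 0 0.003 0 0 0.32 0.5;0 0 0.003 0 0 0.4 0.5;0 0 0.004 0 0 0.48 0.5;0 0 0.004 0 0 0.56 0.5;0 0 0.005 0 0 0.64 0.5;0 0 0.006 0 0 0.7 0.5;0 0 0.006 0 0 0.7 0.5;0 0 0.006 0 0 0.7 0.5",
)

```text
time: 15.5
position: [0.5384, 0.127, 0.1583]
tool_rot: [0.981, 0.192, -0.0, 0.001]
ft_force: [-0.9, -4.1, 5.4]
grip_width: 0.0524
grip_force: 50.0
```

```bash
python3 o.py
python3 - <<'E'
from h import *
snap('wrist','w4');K,E,t=load('w4')
a=cv2.resize(t[100:320,80:420],(680,440),interpolation=cv2.INTER_CUBIC)
cv2.imwrite('pics/w4c.png',a[:,:,::-1])
E
```

```text
15.5 psi 0.3865261935982607 q6 1.2159372052574169 p [0.5384 0.127  0.1583] F [-0.9 -4.1  5.4] M [-0.96   0.098  0.372] t6 0.414 0.05241113027394048
```

View pics/w4c.png

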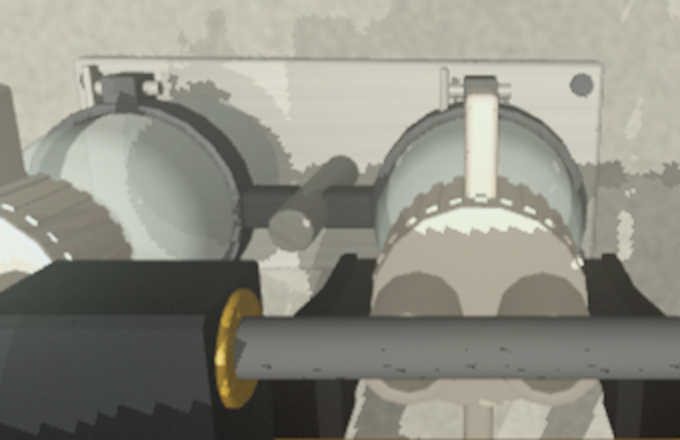

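move_arm(
  moves="0 0 0 0 0 0 1;0 0 0 0 0 0 1;0 0 0 0 0 0 1;0 0 -0.15 0 0 0 1;0 0 -0.4 0 0 0 1;0 0 -0.8 0 0 0 1;0 0 -1 0 0 0 1;0 0 -1 0 0 0 1",
)

```text
time: 16.35
position: [0.5406, 0.1285, 0.2611]
tool_rot: [0.982, 0.189, 0.004, 0.0]
ft_force: [-0.2, -0.1, 0.7]
grip_width: 0.0868
grip_force: 0.0
```

move_arm(
  moves="-0.25 1 -0.35 0 0 0 1;-0.25 1 -0.35 0 0 0 1;-0.25 1 -0.35 0 0 0 1;-0.25 1 -0.35 0 0 0 1",
)

```text
time: 16.75
position: [0.5524, 0.0245, 0.2922]
tool_rot: [0.982, 0.187, -0.001, -0.001]
ft_force: [0.3, -0.4, 0.3]
grip_width: 0.0871
grip_force: 0.0
```

move_arm(
  moves="-0.25 1 0 0 0 0 1;-0.25 1 0 0 0 0 1;-0.25 1 0 0 0 0 1",
)

```text
time: 17.05
position: [0.5668, -0.0797, 0.2913]
tool_rot: [0.982, 0.187, -0.001, 0.0]
ft_force: [0.3, 0.3, -0.3]
grip_width: 0.0873
grip_force: 0.0
```

move_arm(
  moves="-0.25 1 0 0 0 0 1;-0.25 1 0 0 0 0 1;-0.25 1 0 0 0 0 1",
)

```text
time: 17.35
position: [0.5808, -0.1819, 0.2913]
tool_rot: [0.982, 0.187, -0.0, 0.0]
ft_force: [-0.0, 0.8, 0.1]
grip_width: 0.0868
grip_force: 0.0
```

move_arm(
  moves="-0.25 0.46 0 0 0 -0.3 1;-0.25 0.46 0 0 0 -1 1;-0.25 0.46 0 0 0 -1 1;-0.25 0.46 0 0 0 -1 1;-0.25 0.46 0 0 0 -1 1;-0.25 0.46 0 0 0 -1 1;-0.25 0.46 0 0 0 -1 1;-0.25 0.46 0 0 0 -1 1;-0.25 0.46 0 0 0 -1 1;-0.25 0.46 0 0 0 -1 1;-0.25 0.46 0 0 0 -1 1;-0.25 0.46 0 0 0 -1 1",
)

```text
time: 18.55
position: [0.5738, -0.2276, 0.2916]
tool_rot: [0.56, 0.828, 0.001, -0.002]
ft_force: [-0.1, -0.1, 0.1]
grip_width: 0.0871
grip_force: 0.0
```

```bash
python3 o.py
python3 - <<'E'
from h import *
snap('wrist','w5');snap('top','t5')
K,E,t=load('w5')
K2,E2,t2=load('t5')
b=cv2.resize(t2[175:245,225:325],(500,350),interpolation=cv2.INTER_CUBIC)
a=t[:250]; im=np.zeros((600,640,3),np.uint8);im[:250]=a;im[250:,:500]=b
cv2.imwrite('pics/w5c.png',im[:,:,::-1])
E
```

```text
18.55 psi 1.9525518792002927 q6 -0.9411792978717872 p [ 0.5738 -0.2276  0.2916] F [-0.1 -0.1  0.1] M [ 0.007 -0.154 -0.024] t6 -0.292 0.08712880206839686
```

View pics/w5c.png

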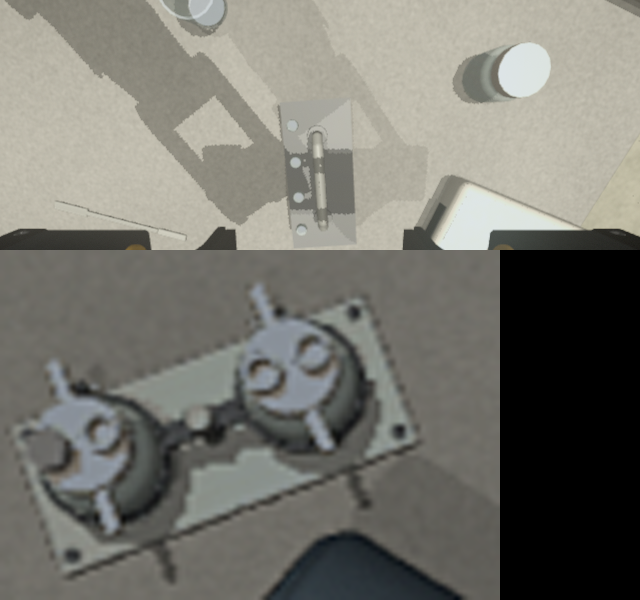

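The wrist view shows the bar running from (317,134) to (322,222) and the tubes from (292,126) to (301,231). The top view shows the cap in line, with its ports at (265,377) and (315,357) and the neighbour's port at (104,435).

Run:
```python
from h import *
L=lambda p,q:(np.linalg.norm((q-p)[:2]).round(4),np.arctan2(*(q-p)[1::-1]).round(3))
K,E,im=load('w5')
f=lambda u,v,z:onz(K,E,u,v,z)
# bar axis from row-wise bright segment
g=cv2.cvtColor(im,cv2.COLOR_RGB2GRAY)
print([ (v,g[v,308:334].tolist()) for v in (148,178,208)])
t0,t3=f(292,126,.079),f(301.5,231,.079);m=(t0+t3)/2;print('tubes',m,L(t3,t0))
b1,b2=f(317,131,.11),f(322.5,222,.11);print('bar',b1,b2,(b1+b2)/2,L(b2,b1))
K,E,_=load('t5')
P=lambda u,v,z:onz(K,E,225+(u+.5)/5-.5,175+(v+.5)/5-.5,z)
a,b,n=P(265,127,.182),P(315,107,.182),P(104,185,.185)
print('cap',(a+b)/2,L(b,a),'facing mid',(a+n)/2,L(a,n),L((a+b)/2,n))
```

```text
[(148, [129, 126, 132, 128, 131, 156, 172, 184, 198, 210, 211, 196, 183, 170, 149, 132, 150, 163, 164, 162, 159, 168, 181, 175, 159, 159]), (178, [159, 146, 109, 110, 107, 106, 112, 138, 155, 166, 177, 187, 191, 182, 170, 159, 139, 112, 109, 108, 108, 110, 111, 110, 109, 109]), (208, [109, 109, 109, 110, 109, 109, 109, 108, 108, 116, 143, 157, 143, 141, 163, 157, 140, 113, 107, 105, 109, 109, 109, 109, 109, 108])]
tubes [ 0.55401784 -0.24596004  0.079     ] (np.float64(0.1198), np.float64(2.024))
bar [ 0.55401053 -0.18501181  0.11      ] [ 0.59444115 -0.27053096  0.11      ] [ 0.57422584 -0.22777138  0.11      ] (np.float64(0.0946), np.float64(2.012))
cap [0.53367611 0.12636428 0.182     ] (np.float64(0.0298), np.float64(1.97)) facing mid [0.51096948 0.18389132 0.1835    ] (np.float64(0.0939), np.float64(1.939)) (np.float64(0.1088), np.float64(1.944))
```

move_arm(
  moves="-0.02 0 0.4 0 0 -0.037 1;-0.02 0 0.8 0 0 -0.037 1;-0.02 0 1 0 0 -0.037 1;-0.02 0 1 0 0 -0.037 1",
  squeeze=30,
)

```text
time: 19.05
position: [0.5724, -0.2302, 0.1891]
tool_rot: [0.537, 0.844, 0.0, -0.005]
ft_force: [0.2, 0.3, -0.6]
grip_width: 0.0869
grip_force: 0.0
```

```bash
python3 o.py
```

```text
19.05 psi 2.0079061392218125 q6 -1.0008483195486046 p [ 0.5724 -0.2302  0.1891] F [ 0.2  0.3 -0.6] M [ 0.017 -0.157  0.02 ] t6 0.004 0.08693380091416067
```

move_arm(
  moves="0 0 0.3 0 0 0 1;0 0 0.6 0 0 0 0.8;0 0 0.8 0 0 0 0.6;0 0 0.88 0 0 0 0.5;0 0 0.88 0 0 0 0.4;0 0 0.88 0 0 0 0.3;0 0 0.88 0 0 0 0.2;0 0 0.88 0 0 0 0;0 0 0.88 0 0 0 0;0 0 0.88 0 0 0 0;0 0 0.88 0 0 0 0",
)

```text
time: 20.15
position: [0.5748, -0.2326, 0.1052]
tool_rot: [0.537, 0.844, -0.0, 0.0]
ft_force: [0.2, 0.2, 0.9]
grip_width: 0.0152
grip_force: 0.0
```

```bash
python3 o.py
```

```text
20.15 psi 2.0086344356726795 q6 -1.0022665178467944 p [ 0.5748 -0.2326  0.1052] F [0.2 0.2 0.9] M [ 0.01  -0.145  0.09 ] t6 0.0 0.015241645075534086
```

move_arm(
  moves="0 0 0.03 0 0 0 0;0 0 0.03 0 0 0 0;0 0 0.03 0 0 0 0;0 0 0.03 0 0 0 0",
)

```text
time: 20.55
position: [0.5758, -0.2325, 0.1039]
tool_rot: [0.537, 0.844, 0.0, 0.001]
ft_force: [-0.5, 2.8, 10.2]
grip_width: 0.0104
grip_force: 30.0
```

```bash
python3 o.py
```

```text
20.55 psi 2.0089265873835687 q6 -1.0025045170153548 p [ 0.5758 -0.2325  0.1039] F [-0.5  2.8 10.2] M [0.38  0.008 0.049] t6 0.063 0.010388173478296153
```

move_arm(
  moves="0 0 -0.1 0 0 0 0;0 0 -0.25 0 0 0 0;0 0 -0.5 0 0 0 0;0 0 -0.8 0 0 0 0;0 0 -1 0 0 0 0;0 0 -1 0 0 0 0",
)

```text
time: 21.15
position: [0.5767, -0.2339, 0.2061]
tool_rot: [0.537, 0.844, -0.0, 0.004]
ft_force: [0.1, -0.7, -1.5]
grip_width: 0.01
grip_force: 30.0
```

move_arm(
  moves="0.3 0.1 -0.3 0 0 0 0;0.6 0.2 -0.6 0 0 0 0;1 0.3 -0.78 0 0 0 0;1 0.3 -0.78 0 0 0 0;1 0.3 -0.78 0 0 0 0",
)

```text
time: 21.65
position: [0.5591, -0.1284, 0.2797]
tool_rot: [0.536, 0.844, -0.0, -0.0]
ft_force: [0.1, -0.5, -1.4]
grip_width: 0.0102
grip_force: 30.0
```

move_arm(
  moves="0.4 0.12 0 0 0 0 0;0.8 0.24 0 0 0 0 0;1 0.3 0 0 0 0 0;1 0.3 0 0 0 0 0",
)

```text
time: 22.05
position: [0.5431, -0.0244, 0.2784]
tool_rot: [0.536, 0.844, -0.0, -0.002]
ft_force: [-1.0, -0.8, -1.0]
grip_width: 0.01
grip_force: 30.0
```

move_arm(
  moves="0.4 0.12 0 0 0 0 0;0.8 0.24 0 0 0 0 0;1 0.3 0 0 0 0 0;1 0.3 0 0 0 0 0",
)

```text
time: 22.45
position: [0.5288, 0.078, 0.2789]
tool_rot: [0.536, 0.844, -0.001, -0.001]
ft_force: [-0.2, -0.7, -1.6]
grip_width: 0.0098
grip_force: 30.0
```

move_arm(
  moves="0.4 0.12 0 0 0 0 0;0.8 0.24 0 0 0 0.038 0;1 0.33 0 0 0 0.038 0;1 0.33 0 0 0 0.038 0;1 0.33 0 0 0 0.038 0;1 0.33 0 0 0 0.038 0;1 0.33 0 0 0 0.038 0",
)

```text
time: 23.15
position: [0.5171, 0.1802, 0.2798]
tool_rot: [0.562, 0.827, -0.0, 0.0]
ft_force: [-0.1, 0.8, -1.8]
grip_width: 0.0096
grip_force: 30.0
```

```bash
python3 o.py
python3 - <<'E'
from h import *
for n in('wrist','top','side'): snap(n,n[0]+'6')
s=load('s6')[2];t=load('t6')[2];w=load('w6')[2]
im=np.zeros((600,800,3),np.uint8)
im[:300,:400]=cv2.resize(s[190:265,260:360],(400,300),interpolation=cv2.INTER_CUBIC)
im[:300,400:]=cv2.resize(t[165:240,220:320],(400,300),interpolation=cv2.INTER_CUBIC)
im[300:,:]=cv2.resize(w[20:230,40:600],(800,300),interpolation=cv2.INTER_CUBIC)
cv2.imwrite('pics/m6.png',im[:,:,::-1])
E
```

```text
23.15 psi 1.946791546201177 q6 -0.24430614682513374 p [0.5171 0.1802 0.2798] F [-0.1  0.8 -1.8] M [ 0.008 -0.156  0.025] t6 -0.004 0.009585210141185827
```

View pics/m6.png

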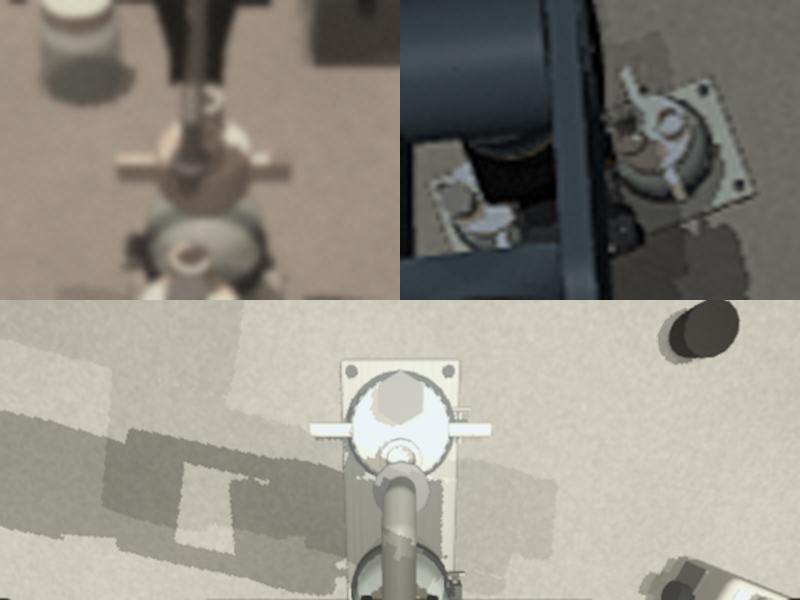

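The bridge hangs in line with the row: the collar is at about (320,150) in the wrist picture and the neighbour's port at about (319,129). All that remains is the offset along the row.

Run:
```python
from h import *
K,E,im=load('w6'); g=cv2.cvtColor(im,cv2.COLOR_RGB2GRAY); hsv=cv2.cvtColor(im,cv2.COLOR_RGB2HSV)
print('col',[(v,int(g[v,320]),) for v in range(110,170)])
print('row',{v:g[v,298:343].tolist() for v in(128,145,150)})
r=np.array([np.cos(1.948),np.sin(1.948)])
span=np.array([.5157,.1855]); nb=span+.0475*r
print('pred port px',proj(K,E,np.r_[nb,.185]),'pred collar top px if bridge at TCP',proj(K,E,np.r_[np.array([.5171,.1802])+.0475*r,.251]))
c=onz(K,E,320,150.2,.251);p=onz(K,E,319.5,129.2,.185);print(c,p,'along',(p-c)[:2]@r,'lat',(p-c)[:2]@[r[1],-r[0]], 'collar from tcp',(c[:2]-[.5171,.1802])@r)
print('px/mm', proj(K,E,np.r_[nb+.001*r,.185])-proj(K,E,np.r_[nb,.185]))
```

```text
col [(110, 242), (111, 242), (112, 242), (113, 242), (114, 242), (115, 242), (116, 209), (117, 207), (118, 238), (119, 242), (120, 242), (121, 225), (122, 228), (123, 242), (124, 238), (125, 238), (126, 242), (127, 242), (128, 242), (129, 242), (130, 242), (131, 237), (132, 197), (133, 169), (134, 198), (135, 201), (136, 201), (137, 201), (138, 200), (139, 194), (140, 185), (141, 182), (142, 175), (143, 145), (144, 118), (145, 120), (146, 120), (147, 120), (148, 119), (149, 125), (150, 140), (151, 156), (152, 166), (153, 174), (154, 178), (155, 179), (156, 179), (157, 178), (158, 179), (159, 178), (160, 178), (161, 178), (162, 177), (163, 178), (164, 177), (165, 177), (166, 177), (167, 178), (168, 177), (169, 177)]
row {128: [240, 241, 241, 241, 227, 184, 184, 181, 199, 232, 241, 241, 226, 198, 233, 241, 241, 242, 242, 242, 242, 242, 242, 242, 242, 242, 234, 213, 213, 213, 199, 176, 212, 240, 242, 237, 230, 242, 242, 242, 242, 242, 242, 242, 242], 145: [166, 186, 186, 198, 198, 162, 177, 178, 179, 166, 131, 131, 130, 142, 158, 157, 148, 127, 117, 118, 116, 118, 120, 121, 123, 123, 123, 126, 141, 165, 178, 183, 183, 183, 183, 184, 183, 183, 184, 181, 175, 188, 220, 221, 202], 150: [153, 151, 145, 132, 124, 128, 140, 148, 128, 128, 130, 129, 126, 116, 112, 113, 118, 124, 128, 132, 136, 139, 140, 139, 137, 132, 127, 121, 122, 122, 123, 125, 152, 181, 182, 181, 182, 183, 183, 182, 182, 172, 153, 156, 156]}
pred port px [320.23167913 130.07593509] pred collar top px if bridge at TCP [319.3108152  148.81084881]
[0.50022488 0.22380219 0.251     ] [0.49748153 0.23004638 0.185     ] along 0.00681564610882747 lat -0.000250611887978691 collar from tcp 0.04675236491364948
px/mm [-3.66203753e-04 -1.40340217e+00]
```

move_arm(
  moves="0.03 0 0.1 0 0 0 0;0.062 0.003 0.2 0 0 0 0;0.062 0.003 0.3 0 0 0 0;0.062 0.003 0.35 0 0 0 0;0.062 0.003 0.35 0 0 0 0;0.062 0.003 0.35 0 0 0 0",
)

```text
time: 23.9
position: [0.5146, 0.1878, 0.2449]
tool_rot: [0.562, 0.827, -0.0, -0.0]
ft_force: [0.7, 1.1, -0.2]
grip_width: 0.0103
grip_force: 30.0
```

```bash
python3 o.py
python3 - <<'E'
from h import *
snap('wrist','w7');snap('side','s7')
K,E,im=load('w7'); g=cv2.cvtColor(im,cv2.COLOR_RGB2GRAY)
print('col320',list(zip(range(60,150),g[60:150,320].tolist())))
print('col308',list(zip(range(60,150),g[60:150,308].tolist())))
r=np.array([np.cos(1.948),np.sin(1.948)]); nb=np.array([.5157,.1855])+.0475*r
o=robot.get_obs();t=o['position'];z0=t[2]-.034
print('z0',z0)
for s in(-.011,-.0075,0,.011): print(s,'port',proj(K,E,np.r_[nb+s*r,.185]),'collar top',proj(K,E,np.r_[t[:2]+(.0475+s)*r,z0+.005]),'leg bottom',proj(K,E,np.r_[t[:2]+(.0475+s/2)*r,z0-.015]))
E
```

```text
23.9 psi 1.9491277555112945 q6 -0.23239699351412296 p [0.5146 0.1878 0.2449] F [ 0.7  1.1 -0.2] M [ 0.031 -0.127 -0.049] t6 -0.001 0.010282088759169278
col320 [(60, 200), (61, 202), (62, 204), (63, 206), (64, 190), (65, 190), (66, 213), (67, 230), (68, 237), (69, 236), (70, 236), (71, 236), (72, 236), (73, 227), (74, 188), (75, 146), (76, 152), (77, 170), (78, 195), (79, 203), (80, 203), (81, 204), (82, 204), (83, 204), (84, 204), (85, 204), (86, 204), (87, 204), (88, 204), (89, 203), (90, 204), (91, 204), (92, 204), (93, 205), (94, 204), (95, 204), (96, 205), (97, 204), (98, 204), (99, 205), (100, 205), (101, 204), (102, 205), (103, 205), (104, 204), (105, 204), (106, 204), (107, 204), (108, 204), (109, 204), (110, 204), (111, 204), (112, 204), (113, 204), (114, 204), (115, 204), (116, 204), (117, 204), (118, 204), (119, 203), (120, 208), (121, 227), (122, 241), (123, 243), (124, 243), (125, 243), (126, 243), (127, 243), (128, 243), (129, 223), (130, 174), (131, 145), (132, 134), (133, 172), (134, 199), (135, 203), (136, 203), (137, 202), (138, 202), (139, 201), (140, 202), (141, 19
[... 937 characters left out ...]
 191), (133, 185), (134, 180), (135, 165), (136, 143), (137, 142), (138, 160), (139, 175), (140, 181), (141, 181), (142, 181), (143, 180), (144, 181), (145, 168), (146, 144), (147, 133), (148, 133), (149, 131)]
z0 0.21139271378178628
-0.011 port [319.62388455 164.0900987 ] collar top [319.94046279 169.27911586] leg bottom [319.89901313 154.16756534]
-0.0075 port [319.63274856 158.64241971] collar top [319.95242332 162.92783405] leg bottom [319.90434995 151.24926128]
0 port [319.65200039 146.81055966] collar top [319.97846041 149.10160574] leg bottom [319.91586807 144.95088104]
0.011 port [319.68088905 129.05605435] collar top [320.01768554 128.272263  ] leg bottom [319.93296664 135.60097371]
```

move_arm(
  moves="-0.013 0 0 0 0 0 0;-0.013 0 0.03 0 0 0 0;-0.013 0 0.05 0 0 0 0;-0.013 0 0.07 0 0 0 0;-0.013 0 0.08 0 0 0 0;-0.013 0 0.09 0 0 0 0;-0.013 0 0.09 0 0 0 0",
)

```text
time: 24.7
position: [0.515, 0.1865, 0.2359]
tool_rot: [0.562, 0.827, -0.0, -0.0]
ft_force: [0.3, -0.5, -1.1]
grip_width: 0.0097
grip_force: 30.0
```

```bash
python3 o.py
```

```text
24.7 psi 1.9489737486392291 q6 -0.23474117839046865 p [0.515  0.1865 0.2359] F [ 0.3 -0.5 -1.1] M [-0.008 -0.076 -0.022] t6 0.0 0.009700013524766238
```

move_arm(
  moves="0 0 0.01 0 0 0 0;0 0 0.02 0 0 0 0;0 0 0.03 0 0 0 0;0 0 0.04 0 0 0 0;0 0 0.05 0 0 0 0;0 0 0.05 0 0 0 0",
)

```text
time: 25.3
position: [0.5149, 0.1865, 0.2308]
tool_rot: [0.562, 0.827, -0.0, -0.0]
ft_force: [-0.8, -1.5, -1.1]
grip_width: 0.0102
grip_force: 30.0
```

```bash
python3 o.py
```

```text
25.3 psi 1.948961705742736 q6 -0.2347066908439935 p [0.5149 0.1865 0.2308] F [-0.8 -1.5 -1.1] M [-0.054 -0.024 -0.024] t6 -0.029 0.010200229736254219
```

move_arm(
  moves="0 0 0.01 0 0 0 0;0 0 0.02 0 0 0 0;0 0 0.03 0 0 0 0;0 0 0.04 0 0 0 0;0 0 0.05 0 0 0 0;0 0 0.06 0 0 0 0;0 0 0.07 0 0 0 0;0 0 0.08 0 0 0 0;0 0 0.09 0 0 0 0;0 0 0.09 0 0 0 0",
)

```text
time: 26.3
position: [0.5154, 0.1866, 0.2223]
tool_rot: [0.562, 0.827, 0.0, 0.0]
ft_force: [-0.0, 0.2, 1.3]
grip_width: 0.0103
grip_force: 30.0
```

```bash
python3 o.py
```

```text
26.3 psi 1.9490778022571358 q6 -0.23474912389286492 p [0.5154 0.1866 0.2223] F [-0.   0.2  1.3] M [-0.106 -0.028 -0.007] t6 -0.024 0.010312083296388908
```

move_arm(
  moves="0 0 0.01 0 0 0 0;0 0 0.02 0 0 0 0;0 0 0.02 0 0 0 0",
)

```text
time: 26.6
position: [0.5142, 0.186, 0.2194]
tool_rot: [0.562, 0.827, -0.001, -0.001]
ft_force: [-1.2, -1.5, -2.3]
grip_width: 0.0097
grip_force: 30.0
```

```bash
python3 o.py
```

```text
26.6 psi 1.948811802677637 q6 -0.23456768061142666 p [0.5142 0.186  0.2194] F [-1.2 -1.5 -2.3] M [-0.317  0.235 -0.111] t6 -0.124 0.009740681919003576
```

Nearly home. I'll step down until the vertical force rises.

move_arm(
  moves="0 0 0.01 0 0 0 0;0 0 0.01 0 0 0 0",
)

```text
time: 26.8
position: [0.514, 0.1862, 0.2187]
tool_rot: [0.562, 0.827, -0.001, -0.001]
ft_force: [-3.0, -2.6, 1.1]
grip_width: 0.0101
grip_force: 30.1
```

```bash
python3 o.py
```

```text
26.8 psi 1.9488376922399642 q6 -0.23458411642654625 p [0.514  0.1862 0.2187] F [-3.  -2.6  1.1] M [-0.494  0.511 -0.108] t6 -0.145 0.010096960965433381
```

move_arm(
  moves="0 0 0.01 0 0 0 0;0 0 0.01 0 0 0 0",
)

```text
time: 27.0
position: [0.5143, 0.1862, 0.2186]
tool_rot: [0.562, 0.827, -0.001, -0.0]
ft_force: [-4.1, -3.7, 5.3]
grip_width: 0.0097
grip_force: 30.1
```

```bash
python3 o.py
```

```text
27.0 psi 1.9491549647885908 q6 -0.2346905581867087 p [0.5143 0.1862 0.2186] F [-4.1 -3.7  5.3] M [-0.606  0.717 -0.144] t6 -0.149 0.009698551359288154
```

move_arm(
  moves="0 0 0 0 0 0 0.15;0 0 0 0 0 0 0.3;0 0 0 0 0 0 0.5;0 0 0 0 0 0 0.5;0 0 0 0 0 0 0.5;0 0 -0.1 0 0 0 0.5;0 0 -0.3 0 0 0 0.5;0 0 -0.6 0 0 0 0.5;0 0 -1 0 0 0 0.5;0 0 -1 0 0 0 0.5",
)

```text
time: 28.0
position: [0.5186, 0.1873, 0.3245]
tool_rot: [0.561, 0.827, 0.005, 0.005]
ft_force: [0.8, -0.6, 1.2]
grip_width: 0.0437
grip_force: 0.0
```

move_arm(
  moves="-1 0 0 0 0 0 0.5;-1 -0.3 0 0 0 0 0.5;-1 -0.3 0 0 0 0 0.5;-1 -0.3 0 0 0 0 0.5",
)

```text
time: 28.4
position: [0.5238, 0.0813, 0.318]
tool_rot: [0.563, 0.826, 0.0, -0.0]
ft_force: [-0.3, 1.1, -0.3]
grip_width: 0.0439
grip_force: 0.0
```

move_arm(
  moves="-1 -0.3 0 0 0 0 0.5;-1 -0.3 0 0 0 0 0.5;-1 -0.3 0 0 0 0 0.5;-1 -0.3 0 0 0 0 0.5",
)

```text
time: 28.8
position: [0.5334, -0.0213, 0.3179]
tool_rot: [0.562, 0.827, 0.0, -0.0]
ft_force: [-1.0, 0.5, 0.4]
grip_width: 0.0437
grip_force: 0.0
```

```bash
python3 o.py
python3 - <<'E'
from h import *
snap('top','t8');snap('side','s8')
K,E,a=load('t8');g=cv2.cvtColor(a,cv2.COLOR_RGB2GRAY);K0,E0,b=load('t5');d=cv2.absdiff(g,cv2.cvtColor(b,cv2.COLOR_RGB2GRAY))
for n,z in(('t8',.2305),):
    sub=d[185:235,230:305]; print(np.array2string((sub[::1,::1]>18).astype(int),max_line_width=400,threshold=10**6).replace('0','.').replace(' ',''))
r=np.array([np.cos(1.948),np.sin(1.948)]);s=np.array([.5157,.1855])
for k in(-.053,0,.053): print(proj(K,E,np.r_[s+k*r,.225]))
KS,ES,a=load('s8');_,_,b=load('s0') if 0 else load('side0')
for k in(-.053,0,.053): print('side',proj(KS,ES,np.r_[s+k*r,.2305 if k==0 else .225]))
E
```

```text
28.8 psi 1.9473402649971092 q6 -0.6268927093882016 p [ 0.5334 -0.0213  0.3179] F [-1.   0.5  0.4] M [ 0.058 -0.133 -0.064] t6 -0.044 0.043738711175252916
[[...........................................................................]
[................................................11........................1]
[..........................................................................1]
[..........................................................................1]
[.........................................................................11]
[.........................................................................11]
[.........................................................................11]
[........................................................1................11]
[........................................................................111]
[....................................................1...................111]
[........................................................................111]
[...........................................11111111....................1111]
[........
[... 2438 characters left out ...]
..................................1111111111111]
[..............................................................1111111111111]
[.............................................................11111111111111]
[.............................................................11....11111111]
[...........................................................111111111.111111]
[.........................................................11111..1111..11111]
[........................................................111111.........1111]]
[277.6846943  195.21372654]
[259.13373613 202.16725479]
[240.50311908 209.1506419 ]
side [310.94432669 208.31584611]
side [309.34081586 222.74354617]
side [307.61473192 242.51371364]
```

Run:
```python
from h import *
K,E,a=load('s8');b=load('side0')[2]
d=cv2.absdiff(cv2.cvtColor(a,6+1),cv2.cvtColor(b,7))[195:275,285:345]
print('\n'.join('%d '%(195+i)+''.join('#' if x>18 else '.' for x in r) for i,r in enumerate(d)))
r=np.array([np.cos(1.948),np.sin(1.948)]);s=np.array([.5157,.1855])
for k in(-.0475,.0475): print([proj(K,E,np.r_[s+k*r,z]).round(1) for z in(.187,.225,.230)], [proj(K,E,np.r_[s+k*r+.011*np.array([-r[1],r[0]])*q,.1875]).round(1) for q in(-1,1)])
```

```text
195 ............................................................
196 ............................................................
197 ............................................................
198 ............................................................
199 ............................................................
200 ............................................................
201 ............................................................
202 ............................................................
203 ............................................................
204 ............................................................
205 ............................................................
206 ............................................................
207 ............................................................
208 ............................................................
209 ............................................................
210 ............................................................
211 ........................................................
[... 3633 characters left out ...]
...........
268 .................................................#..........
269 ...............................................########.....
270 ...............................................########.....
271 ............................................................
272 ............................................................
273 ............................................................
274 ..............................................####..........
[array([310.8, 222.4]), array([310.8, 209.9]), array([310.8, 208.2])] [array([306. , 222.1]), array([315.7, 222.5])]
[array([308. , 253.3]), array([307.8, 240.6]), array([307.8, 238.9])] [array([302.7, 252.9]), array([313.2, 253.3])]
```

```bash
python3 -c "
from rig import robot
print(robot.hand_in())"
```

```text
the job is handed in; nothing more can be done
None
```

The cap is screwed down about 0.43–0.5 of a turn past where I felt it meet its seal, with its ports in line with the row. The bridge is seated in the two facing ports, all is let go, and the job was handed in at about 29 s; no verdict came back.

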